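Set a coated glass plate to the scribed line and nip it for scoring

TASK

Get the coated glass plate on the scoring board ready for scoring: push it flat against the long steel fence and slide it along the fence, by eye, until its leading short edge meets the scribed line across the bed (there is no stop). Then lower the hinged hold-down bar onto it and press it down so that it grips the plate by itself when you let go. It is glass: push it against the fence and press the bar down only gently, and leave the strip cut before and the other things where they are.

Things in the scene. Friction and masses are not known exactly. Their poses are not given: they have to be found in the camera images.
- scoring_board: Fixed aluminium board 158 x 320 x 22 mm, flat on the table, its position and yaw vary. Origin on the table under the bed; axes: x points away from the robot to the fence, y along the fence to the left (plate is fed towards -y), z up. In these axes the bed is the plane z = 22 mm, x -60 to 98 mm, y -160 to 160 mm.
- fence: Straight steel fence screwed to the far side of the bed, 12 mm thick (x), 310 mm long (y), 10 mm high above the bed. Its guiding face looks at the robot (-x); origin at the foot of that face, mid-length. Axes as the board's. It is rigid.
- fence_mid (a point): Point on the guiding face of the fence at bed height, mid-length (board x 45, y 0, z 22 mm). Axes as the board's.
- line_mid (a point): Point in the middle of the scribed line, a single dark line 1.4 mm wide across the full width of the bed, parallel to the board's x, at board y = -85 mm; this point at board x 5, y -85, z 22 mm. Axes as the board's. (The short centimetre marks farther right, next to the fence, are not it.)
- plate_center (a point): Centre of the loose glass plate, white coated, 80 (x, across the fence) x 120 (y, along the fence) x 6 mm thick, about 150 g, lying flat on the bed, slightly askew, left of the line and a little off the fence. Axes nearly as the board's; centre 3 mm above the bed. Seated, its centre is 40 mm from the fence face. Too wide and thin to grasp: it is slid by pushing on its edges (it is slippery: under 1 N moves it freely).
- plate_lead (a point): Middle of the plate's leading (right, -y) short edge: plate_center moved 60 mm along the plate's -y. This is the edge to bring to the middle of the line.
- hold_bar (a joint): Angle of the hinged steel hold-down bar, rad: 0 = bar level, grows as it swings up and away (starts 1.15 to 1.4, nearly upright). Hinge axis along the board's y. Stiff hinge (0.35 N m of friction): it stays where it is left, and once pressed on the plate it keeps gripping it with a few newtons.
- bar_hinge (a point): Hinge axis of the bar: board x 78, y -48, z 34 mm; does not move. 72.5 mm from it the bar carries a round rubber foot, 21 mm across, on a threaded stud set to another height each day (+-3 mm), so it meets the 6 mm plate anywhere from -0.045 to +0.045 rad: feel for it. The foot gives about 12 N per mm for 2 mm, then it is hard.
- bar_grip (a point): Centre of the black cross grip at the bar's free end: cylinder 18 mm in diameter, 28 mm long along y, pinched at its two end faces it pivots between the fingers. It lies 150 mm in front of the hinge axis and 14 mm above it with the bar closed (so at board x -72, z 48 mm) and swings up on an arc about the hinge axis. The bar is 24 mm wide and 6 mm thick.
- cut_strip_center (a point): Bystander: centre of a strip of the same plate, 80 x 25 x 6 mm, cut before, lying on the bed beyond the line (about 47 mm to the right of it). Leave it there.
- forceps: Bystander: steel forceps 129 mm long. Origin under the middle.
- vial_dark_cap: Bystander: vial 23 mm across, 52 mm high, dark cap. Origin under the middle.
- vial_white_cap: Bystander: vial 23 mm across, 52 mm high, white cap. Origin under the middle.
- filter_box: Bystander: small card box 70 x 70 x 32 mm. Origin under the middle.
- suction_bulb: Bystander: red rubber bulb 72 x 45 x 44 mm. Origin under the middle.
- wash_bottle: Bystander: wash bottle 70 mm across, 165 mm high. Origin under the middle.
- yellow_pen: Bystander: pen 116 mm long. Origin under the middle.

How it is judged:
On the way:
1. the plate is flat against the fence with its leading edge on the line, the bar still up (y of plate_lead in the frame of line_mid between -0.002 and 0.002 m and x of plate_center in the frame of fence_mid between -0.0416 and -0.0385 m and angle between the x axis of plate_center and the x axis of scoring_board, either way round below 0.02 rad and value of joint hold_bar above 0.4 rad), for 0.2 s.
At the end, for the whole second after the job is handed in: The plate's leading edge is within 2 mm of the middle of the scribed line, its long edge lies against the fence (within 1.6 mm, and parallel within 0.02 rad), the hold-down bar lies on it (joint below 0.07 rad) and, let go, still grips it with more than 2 N; the plate is at rest (y of plate_lead in the frame of line_mid between -0.002 and 0.002 m and x of plate_center in the frame of fence_mid between -0.0416 and -0.0385 m and angle between the x axis of plate_center and the x axis of scoring_board, either way round below 0.02 rad and value of joint hold_bar below 0.07 rad and contact force between hold_bar and plate above 2 N and linear speed of plate below 0.01 m/s); the robot touches nothing.
It fails at once if the glass is pushed against the fence with more than 20 N (contact force between plate and fence above 20 N).
It fails at once if the bar is pressed on the glass with more than 20 N (contact force between hold_bar and plate above 20 N).
It fails at once if the plate is tipped up (angle between plate_center's own z axis and vertical above 0.15 rad).
It fails at once if the cut strip or another bystander is displaced by more than 15 mm (distance of any of cut_strip_center, forceps, vial_dark_cap, vial_white_cap, filter_box, suction_bulb, wash_bottle, yellow_pen from where it was at the start of the episode above 0.015 m).
It also fails if it takes over 72 s, if anything falls off the work surface, if the arm or the gripper's body presses on something with over 40 N, if the wrist force passes 120 N, or if a joint passes its speed limit or range.

ROBOT

A 7-joint arm with a two-finger parallel gripper is mounted at the origin on a cart in front of the work surface, level with it; the furniture and walls round the work are solid. World frame = base frame: x ahead of the robot, y to its left, z up, the work surface at z = 0. Lengths are in m, angles in rad, forces in N, time in s.
With the tool pointing down it reaches from about 0.4 to 0.925 m from the base axis. Payload 5.6 kg.
Tool frame: the origin (TCP) lies at the very end of the fingers, on their centre line; the grasp point (between the pads) lies 19 mm behind it; z points along the fingers, y is the line along which they close (so a half turn about z gives the same grasp; the last joint's range is limited). The gripper opens to 85 mm and grips with 20 to 120 N. Pads are 22 mm wide; open, the fingers measure 114 mm over their backs; the gripper's body (76 mm by 85 mm) begins 54 mm behind the grasp point. The pads swing forward as they close: fully open they stand 13 mm farther back than shut.
Start: joints at [-1.211, 0.468, -0.012, 1.603, 0.006, 1.071, -0.056], TCP at [0.255, 0.598, 0.231] pointing down, gripper open.
Joint ranges: [-2.53, 2.53], [-0.31, 2.02], [-1.57, 1.55], [0.28, 2.44], [-1.29, 4.43], [0.15, 1.84], [-2.92, 2.92]. Speed limits (rad/s): [2.57, 2.57, 3.14, 3.14, 3.14, 3.14, 3.14].

INTERFACE

Orientations are given as a rotation vector (axis times angle).
In Python, from workcell import ctrl gives the robot as it stands.
- The arm moves only by the tool step_arm, never from a script. Its arguments are lists of equal length, an entry for each row: "xyz": the shift along the world's x, y, z as a fraction of full scale, a list of three; "angular": the turn, a rotation vector about the world's x, y, z as a fraction of full scale, a list of three. A call has 1 to 5 rows; each row shifts and turns the commanded pose from where the row before left it; what a row does not reach is not made up. Full scale, the value 1, is 30 mm for a shift and 10 degrees for a turn. A row lasts 1/8 s, in which the tool goes at most 62.5 mm and 10.7 degrees, less where a joint would pass 70% of its speed; a pose out of reach is approached as far as the arm can. A call with a number of a shift or a turn outside -1 to 1 is refused whole. A call with a gripper value outside its range is refused whole. "hand" is the closure, from -1 (fully open) to 1 (shut), set as the call begins (left out, the last holds). The fingers move at their own pace and stop on an object; "grip_force" is the grip in N (left out, the last holds). Time passes only in rows, so rows that do not move let the fingers close. It gives the time, the measured TCP pose, the force, the opening and the grip force at its end, in the units of the state.
- ctrl.read_state(): the state, without advancing time (a new reading comes with each control period).
- ctrl.get_image(name): name is "scene" or "top" or "wrist"; returns the picture (480x640x3 uint8, red, green, blue); there is no depth.
- ctrl.calibration(name): a dict with "K" (3x3 intrinsics, pixels), "rvec" (rotation vector, rad) and "tvec" (3), from world to camera coordinates, as OpenCV has them. Camera axes: x right, y down, z forward; pixel columns grow to the right and rows downward; lengths in m; the calibration is good to about 2 mm. A picture is of the moment at which its call begins: read the wrist's pose just before it. calibration takes no time and is no camera call; for the wrist camera it gives the pose at the moment of the call.
- ctrl.close_job(): hands the job in; it is judged then, once.
Trained networks look in the newest picture that a camera, given by its name, has taken for a name from the list of things; names that differ only in an ending like _2 or _b are one class to them, and where a whole thing is asked for, a point or a joint stands for the part that bears it (a point fixed in the world has none). Each returns a list of dicts, best first, with "p" (0 to 1); they miss things now and then, are a little off and sometimes report something else, mostly with a low value. They report only what shows in the picture. A call takes as long as a camera call.
- ctrl.look_for(thing, camera): "box" ([left, top, width, height] in pixels, round what is visible of it).
The state is a dict: "clock": time; "q": joint angles; "qd": joint speeds; "effort": joint torques, N m; "ee_pos": TCP position; "tool_rot": TCP orientation; "wrist_force": force on the tool from outside, world axes, zero at the start; "moment": the same for the moment, N m; "opening": opening from 0.0 (shut) to 1.0 (fully open); "gripper_force": force on a finger pad.
Only numpy, scipy, OpenCV 4.12 (cv2) and the standard library are available. Lean on these libraries where they do the work, as an engineer would, in place of code of your own. Each camera call takes 0.05 s, during which the arm holds its last target. There are 200 camera calls.

## Working session

There is one attempt and no reset: what is moved stays moved. The work goes in short steps, Python scripts to look and compute and a tool call to move; the robot and the scene stay as the last step left them, time stands still between calls to the robot, and variables do not carry over. Pictures are saved under pics/ and viewed, at most 10 in all, crops included, and the job is handed in when it is done.

Besides the shell and the picture viewer there is one more tool, called after "Emit:" in YAML: its name, and indented under it one key for each argument. step_arm: Moves the arm, as the interface text tells. Shift numbers are shares of 30 mm and turn numbers shares of 10 degrees, none past 1 either way. Its arguments: {"type":"object","properties":{"xyz":{"type":"array"},"angular":{"type":"array"},"hand":{"type":"number"},"grip_force":{"type":"number"}},"required":["xyz","angular"]}

```bash
mkdir -p pics; ls; cat > h.py <<'E'
import numpy as np, cv2
from workcell import ctrl
def cal(n):
    c=ctrl.calibration(n); return np.array(c["K"],float),np.array(c["rvec"],float),np.array(c["tvec"],float)
def proj(n,P):
    K,r,t=cal(n); return cv2.projectPoints(np.array(P,float).reshape(-1,1,3),r,t,K,None)[0].reshape(-1,2)
def ray(n,uv,z):
    K,r,t=cal(n); R=cv2.Rodrigues(r)[0]; uv=np.atleast_2d(np.array(uv,float))
    d=(np.linalg.inv(K)@np.c_[uv,np.ones(len(uv))].T).T@R; c=-R.T@t
    return c+d*((z-c[2])/d[:,2])[:,None]
def shot(n,f):
    im=ctrl.get_image(n); cv2.imwrite(f'pics/{f}.png',im[:,:,::-1]); return im
E
python3 - <<'E'
from h import *
print(ctrl.read_state())
for n in("scene","top"):
    shot(n,n+'0'); K,r,t=cal(n); print(n,K.tolist(),(-cv2.Rodrigues(r)[0].T@t))
    for th in("scoring_board","plate_center","fence","bar_grip","hold_bar","cut_strip_center"):
        print(th,[(d['box'],d['p']) for d in ctrl.look_for(th,n)[:2]])
E
```

```text
pics
{'clock': 0.0, 'q': array([-1.21101338,  0.46839503, -0.01159127,  1.6036795 ,  0.00599142,
        1.07139749, -0.05636415]), 'qd': array([-0.00250816,  0.00030826,  0.00013699,  0.00164355, -0.00038753,
       -0.00152549, -0.00057501]), 'effort': array([ 1.16364881e-03, -5.32388914e+01,  2.18344893e-02, -2.51301509e+01,
        1.13529692e-02,  7.67736143e-03, -4.81646211e-06]), 'ee_pos': array([0.25462537, 0.59741259, 0.23030361]), 'tool_rot': array([-6.28591359e-01, -3.07781206e+00,  2.87202843e-03]), 'wrist_force': array([ 0.17573895, -0.23093616,  0.17125351]), 'moment': array([ 0.00495073, -0.05933197, -0.01297659]), 'gripper_force': 0.0, 'opening': 1.0010325296140934}
scene [[466.17287450691106, 0.0, 316.8714307273992], [0.0, 466.17287450691106, 245.7805672894787], [0.0, 0.0, 1.0]] [-0.01368091 -0.69359541  0.79530997]
scoring_board [([243.1, 180.5, 115.7, 104.9], 0.84)]
plate_center [([262.3, 213.1, 48.6, 35.0], 0.91)]
fence [([279.4, 196.3, 66.6, 67.8], 0.63)]
bar_grip [([314.1, 185.0, 19.4, 48.1], 0.8)]
hold_bar [([313.2, 184.2, 21.6, 48.9], 0.78)]
cut_strip_center [([300.8, 256.7, 37.4, 23.2], 0.72)]
top [[447.73503343759154, 0.0, 319.3649793850952], [0.0, 447.73503343759154, 240.76055225053292], [0.0, 0.0, 1.0]] [ 0.37404535 -0.06890557  1.16431167]
scoring_board [([227.5, 207.8, 128.2, 75.4], 0.62), ([140.5, 165.5, 45.4, 37.0], 0.5)]
plate_center [([251.9, 236.9, 50.1, 30.7], 0.82)]
fence [([226.4, 210.0, 129.3, 75.0], 0.64), ([232.6, 224.0, 119.9, 22.1], 0.63)]
bar_grip []
hold_bar [([302.1, 214.7, 12.0, 16.9], 0.43), ([461.8, 283.8, 10.4, 42.0], 0.17)]
cut_strip_center [([333.8, 245.4, 11.2, 33.2], 0.55)]
```

```bash
python3 - <<'E'
import cv2
t=cv2.imread('pics/top0.png'); s=cv2.imread('pics/scene0.png')
cv2.imwrite('pics/topc.png',cv2.resize(t[190:310,210:370],None,fx=5,fy=5,interpolation=cv2.INTER_CUBIC))
E
```

```text
(no output)
```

View pics/scene0.png

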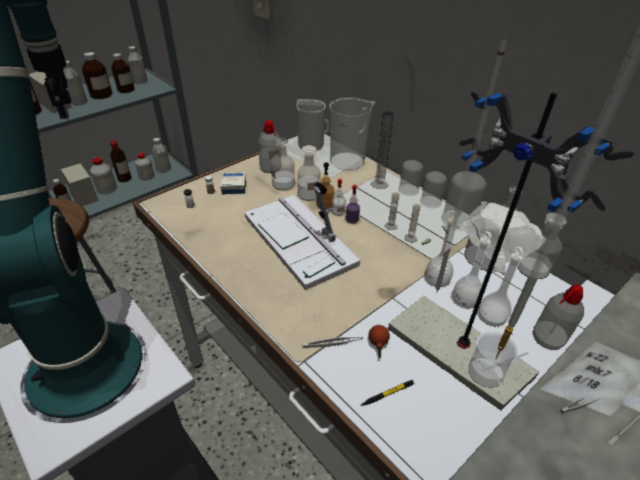

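View pics/topc.png

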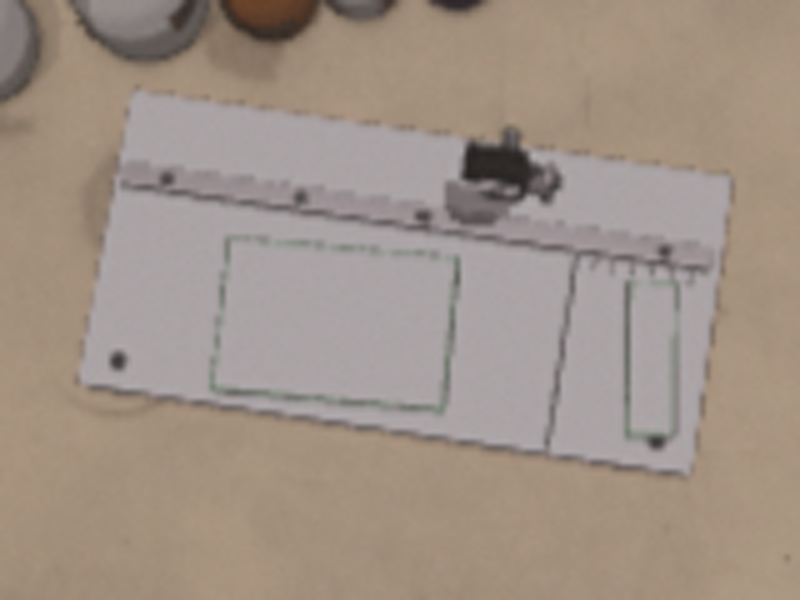

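```bash
cat >> h.py <<'E'
def fit(model,world):  # 2D rigid: world = R model + t -> yaw,t,resid
    m,w=np.array(model,float),np.array(world,float)[:,:2]; mc,wc=m.mean(0),w.mean(0)
    H=(m-mc).T@(w-wc); a=np.arctan2(H[0,1]-H[1,0],H[0,0]+H[1,1]); R=np.array([[np.cos(a),-np.sin(a)],[np.sin(a),np.cos(a)]])
    t=wc-R@mc; return a,t,np.linalg.norm(w-(m@R.T+t),axis=1)
def toB(a,t,w): 
    R=np.array([[np.cos(a),-np.sin(a)],[np.sin(a),np.cos(a)]]); return (np.atleast_2d(w)[:,:2]-t)@R
def toW(a,t,b):
    R=np.array([[np.cos(a),-np.sin(a)],[np.sin(a),np.cos(a)]]); return np.atleast_2d(b)@R.T+t
E
python3 - <<'E'
from h import *
px=lambda c:np.array(c)/5.+[210,190]-.4
W=ray("top",px([(133,90),(733,175),(690,473),(80,383)]),.022)
a,t,r=fit([(.098,.16),(.098,-.16),(-.06,-.16),(-.06,.16)],W); print(a,t,r)
P=ray("top",px([(230,238),(459,258),(443,410),(211,388)]),.028)
print(toB(a,t,P)); print(fit([(.04,.06),(.04,-.06),(-.04,-.06),(-.04,.06)],toB(a,t,P)))
print('line',toB(a,t,ray("top",px([(575,255),(547,452)]),.022)))
print('fence face',toB(a,t,ray("top",px([(122,186),(710,270)]),.022)))
K,r_,tt=cal("wrist");T=ctrl.read_state();R=cv2.Rodrigues(r_)[0];Rt=cv2.Rodrigues(T['tool_rot'])[0]
print(K, 'cam in tool',Rt.T@(-R.T@tt-T['ee_pos']),'cam axes in tool\n',Rt.T@R.T)
for n in ['forceps','vial_dark_cap','suction_bulb','filter_box']:
    for d in ctrl.look_for(n,'top')[:1]: b=d['box'];print(n,d['p'],ray('top',(b[0]+b[2]/2,b[1]+b[3]/2),.02))
E
```

```text
-0.15052355061181436 [0.54657808 0.02483362] [0.00102681 0.00089523 0.0017921  0.00169288]
[[ 0.0256427   0.09375232]
 [ 0.03240489 -0.02522344]
 [-0.04651281 -0.02928684]
 [-0.05265982  0.08996793]]
(np.float64(0.052833393673249344), array([-0.01028126,  0.03230249]), array([0.00102976, 0.00050916, 0.00069931, 0.00074711]))
line [[ 0.04366027 -0.08401696]
 [-0.05944004 -0.0847194 ]]
fence face [[ 0.04567775  0.15563788]
 [ 0.04595632 -0.15423497]]
[[336.50905486   0.         319.05422654]
 [  0.         336.50905486 237.78648499]
 [  0.           0.           1.        ]] cam in tool [ 0.07898631 -0.00036383 -0.14332895] cam axes in tool
 [[ 3.97128553e-04 -9.51955303e-01 -3.06236745e-01]
 [ 9.99999626e-01  1.42917422e-04  8.52534555e-04]
 [-7.67808224e-04 -3.06236969e-01  9.51955004e-01]]
suction_bulb 0.59 [[ 0.48456681 -0.34036848  0.02      ]]
filter_box 0.76 [[0.57146551 0.33291682 0.02      ]]
```

Emit:
step_arm:
  xyz:
    - [0.4,-0.99,-0.09]
    - [0.4,-0.99,-0.09]
    - [0.4,-0.99,-0.09]
    - [0.4,-0.99,-0.09]
    - [0.4,-0.99,-0.09]
  angular:
    - [0,0,0.076]
    - [0,0,0.076]
    - [0,0,0.076]
    - [0,0,0.076]
    - [0,0,0.076]
  hand: 1
  grip_force: 20

```text
clock: 1.52
ee_pos: [0.3152, 0.4485, 0.2179]
tool_rot: [0.525, 3.097, 0.001]
wrist_force: [0.6, 0.0, 0.1]
opening: 0.002
gripper_force: 0.0
```

Emit:
step_arm:
  xyz:
    - [0.4,-0.99,-0.09]
    - [0.4,-0.99,-0.09]
    - [0.4,-0.99,-0.09]
    - [0.4,-0.99,-0.09]
    - [0.4,-0.99,-0.09]
  angular:
    - [0,0,0.076]
    - [0,0,0.076]
    - [0,0,0.076]
    - [0,0,0.076]
    - [0,0,0.076]

```text
clock: 2.15
ee_pos: [0.3753, 0.3001, 0.2044]
tool_rot: [0.422, 3.113, 0.001]
wrist_force: [1.0, 0.1, -0.1]
opening: -0.004
gripper_force: 0.0
```

Emit:
step_arm:
  xyz:
    - [0.4,-0.99,-0.09]
    - [0.4,-0.99,-0.09]
    - [0.4,-0.99,-0.09]
    - [0.4,-0.99,-0.09]
    - [0.4,-0.99,-0.09]
  angular:
    - [0,0,0.076]
    - [0,0,0.076]
    - [0,0,0.076]
    - [0,0,0.076]
    - [0,0,0.076]

```text
clock: 2.78
ee_pos: [0.4353, 0.1516, 0.191]
tool_rot: [0.319, 3.125, 0.001]
wrist_force: [-0.3, 0.4, -0.3]
opening: 0.002
gripper_force: 0.0
```

Emit:
step_arm:
  xyz:
    - [0.4,-0.99,-0.09]
    - [0.4,-0.99,-0.09]
    - [0.4,-0.99,-0.09]
    - [0.4,-0.99,-0.09]
    - [0,0,0]
  angular:
    - [0,0,0.076]
    - [0,0,0.076]
    - [0,0,0.076]
    - [0,0,0.076]
    - [0,0,0]

```text
clock: 3.4
ee_pos: [0.4835, 0.0313, 0.1801]
tool_rot: [0.244, 3.132, -0.001]
wrist_force: [0.3, 0.3, -0.2]
opening: 0.002
gripper_force: 0.0
```

```bash
python3 - <<'E'
from h import *
im=shot("wrist","w0"); r=cal("wrist"); print(r[1].tolist(),r[2].tolist())
for th in("plate_center","bar_grip","cut_strip_center","scoring_board"):
    print(th,[(d['box'],d['p']) for d in ctrl.look_for(th,"wrist")[:2]])
a,t=-.1505,np.array([.5466,.0248])
for nm,b,z in[('board',[(.098,.16),(.098,-.16),(-.06,-.16),(-.06,.16)],.022),('line',[(.045,-.085),(-.06,-.085)],.022)]:
    print(nm,proj("wrist",np.c_[toW(a,t,b),np.full(len(b),z)]).round(1).tolist())
E
```

```text
[-2.1943698002253846, -1.882057213906467, -0.29631460027160356] [-0.10613405671164003, -0.4734306401133073, 0.18718365706721066]
plate_center [([290.9, 227.1, 127.2, 85.3], 0.61)]
bar_grip [([1.9, 124.4, 3.0, 66.3], 0.5)]
cut_strip_center [([163.1, 237.4, 47.4, 78.5], 0.97), ([2.2, 121.1, 4.3, 59.9], 0.66)]
scoring_board [([151.0, 218.2, 341.5, 144.5], 0.55)]
board [[467.4, 366.4], [169.1, 366.2], [146.2, 224.0], [490.7, 224.5]]
line [[235.4, 323.0], [227.0, 224.2]]
```

View pics/w0.png

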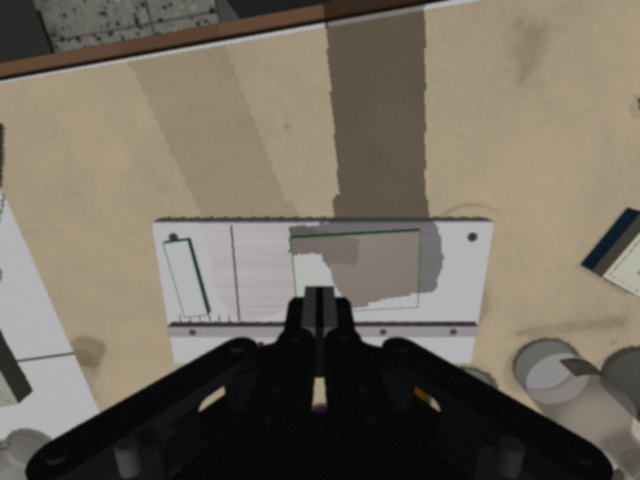

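```bash
python3 - <<'E'
import cv2
t=cv2.imread('pics/w0.png')
a=cv2.resize(t[212:332,144:304],None,fx=5,fy=5,interpolation=cv2.INTER_CUBIC)
cv2.imwrite('pics/w0a.png',a)
b=cv2.resize(t[212:332,344:504],None,fx=5,fy=5,interpolation=cv2.INTER_CUBIC)
cv2.imwrite('pics/w0b.png',b)
E
```

```text
(no output)
```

View pics/w0a.png

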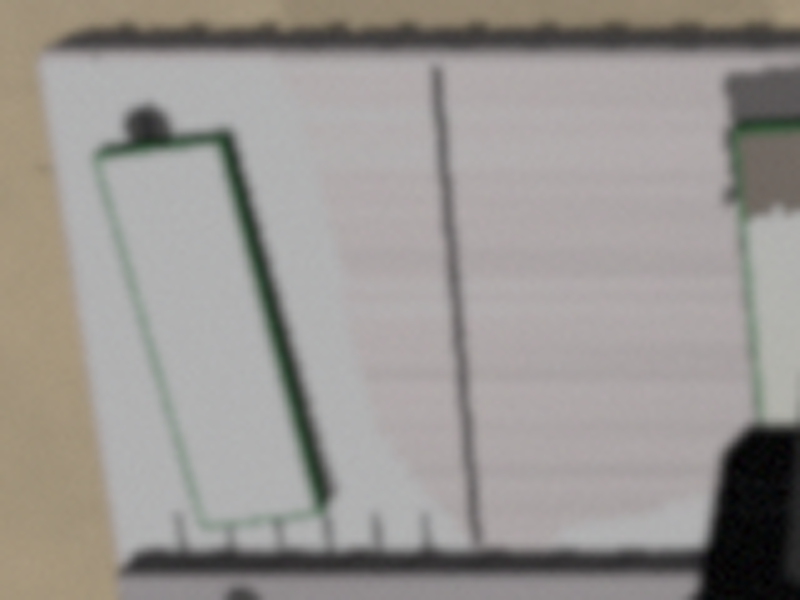

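View pics/w0b.png

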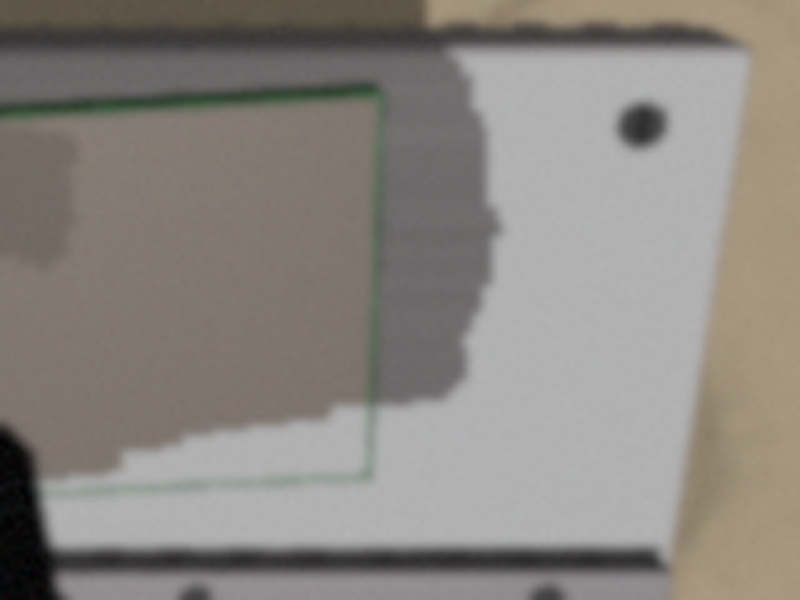

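```bash
python3 - <<'E'
from h import *
A=lambda c:np.array(c)/5.+[144,212]-.4
B=lambda c:np.array(c)/5.+[344,212]-.4
uv=np.vstack([A([(41,48),(477,540)]),B([(750,48)]),A([(400,550)]),B([(400,550)])])
W=ray("wrist",uv,.022)
pl=ray("wrist",np.vstack([B([(380,90),(369,478)]),A([(738,128),(762,425)])]),.028)
from scipy.optimize import least_squares
def res(p):
    b=toB(p[0],p[1:],W)
    l=toB(p[0],p[1:],ray("wrist",A([(436,68),(457,300)]),.022))
    return np.r_[b[0]-[-.06,-.16],b[1,1]+.085,b[2]-[-.06,.16],b[3:,0]-.045,l[:,1]+.085]
s=least_squares(res,[-.15,.5466,.0248]);print(s.x.tolist(),(s.fun*1e3).round(2))
a,t=s.x[0],s.x[1:]
print('plate bd',toB(a,t,pl))
b=toB(a,t,pl); print(fit([(-.04,.06),(.04,.06),(-.04,-.06)],b[:3]))
E
```

```text
[-0.14906575800707306, 0.5448314682677216, 0.028953972979557242] [-0.59  1.86  0.03 -0.62 -1.54  0.57  0.63 -0.34 -0.  ]
plate bd [[-0.05427278  0.08871457]
 [ 0.02565668  0.09389429]
 [-0.04696199 -0.02898995]
 [ 0.01397438 -0.02581905]]
(np.float64(0.05856227719413228), array([-0.01071165,  0.03202097]), array([0.00087043, 0.00036858, 0.001239  ]))
```

Emit:
step_arm:
  xyz:
    - [-0.15,0.63,-0.8]
    - [0,0.64,-1]
    - [0,0,-1]
    - [0,0,-1]
    - [0,0,-1]
  angular:
    - [0,0,0.03]
    - [0,0,0]
    - [0,0,0]
    - [0,0,0]
    - [0,0,0]

```text
clock: 4.28
ee_pos: [0.4782, 0.0731, 0.0352]
tool_rot: [0.225, 3.133, 0.001]
wrist_force: [1.0, -0.7, -0.3]
opening: -0.0
gripper_force: 0.0
```

Emit:
step_arm:
  xyz:
    - [0,0,-0.2]
    - [0,0,-0.15]
    - [0,0,0]
  angular:
    - [0,0,0]
    - [0,0,0]
    - [0,0,0]

```text
clock: 4.65
ee_pos: [0.4789, 0.072, 0.0262]
tool_rot: [0.228, 3.132, 0.001]
wrist_force: [-0.5, 0.7, -0.7]
opening: -0.002
gripper_force: 0.0
```

Emit:
step_arm:
  xyz:
    - [0.198,-0.03,-0.045]
    - [0.165,-0.025,0]
    - [0.132,-0.02,0]
    - [0.099,-0.015,0]
    - [0.066,-0.01,0]
  angular:
    - [0,0,-0.03]
    - [0,0,0]
    - [0,0,0]
    - [0,0,0]
    - [0,0,0]

```text
clock: 5.28
ee_pos: [0.4982, 0.0687, 0.0241]
tool_rot: [-0.237, -3.133, -0.0]
wrist_force: [-0.9, 0.9, -0.0]
opening: -0.004
gripper_force: 0.3
```

Emit:
step_arm:
  xyz:
    - [0.05,-0.0075,0]
    - [0.033,-0.005,0]
    - [0,0,0]
  angular:
    - [0,0,0]
    - [0,0,0]
    - [0,0,0]

```text
clock: 5.65
ee_pos: [0.5007, 0.0684, 0.0241]
tool_rot: [0.237, 3.132, 0.0]
wrist_force: [-0.2, 0.4, -0.6]
opening: -0.0
gripper_force: 0.1
```

Emit:
step_arm:
  xyz:
    - [0.033,-0.005,0]
    - [0.033,-0.005,0]
    - [0,0,0]
  angular:
    - [0,0,0]
    - [0,0,0]
    - [0,0,0]

```text
clock: 6.02
ee_pos: [0.5028, 0.0681, 0.0242]
tool_rot: [0.237, 3.132, 0.0]
wrist_force: [-0.5, 0.6, -0.4]
opening: -0.0
gripper_force: 0.1
```

Emit:
step_arm:
  xyz:
    - [0.033,-0.005,0]
    - [0,0,0]
    - [0,0,0]
  angular:
    - [0,0,0]
    - [0,0,0]
    - [0,0,0]

```text
clock: 6.4
ee_pos: [0.5037, 0.0679, 0.0242]
tool_rot: [0.237, 3.132, 0.0]
wrist_force: [-0.0, 0.1, 0.6]
opening: -0.003
gripper_force: 0.0
```

```bash
python3 - <<'E'
from h import *
im=shot("wrist","w1")
cv2.imwrite('pics/w1a.png',cv2.resize(im[100:430,60:580,::-1],(800,508),interpolation=cv2.INTER_CUBIC))
E
```

```text
(no output)
```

View pics/w1a.png

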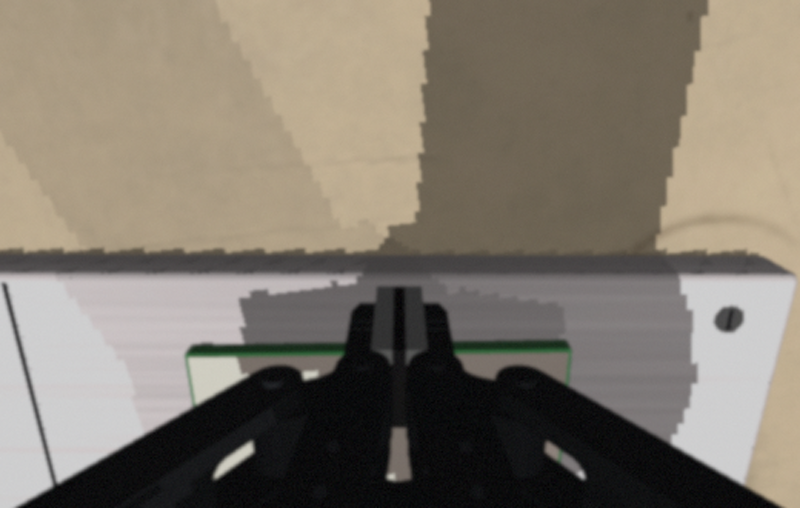

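Emit:
step_arm:
  xyz:
    - [0.033,-0.005,0]
    - [0,0,0]
  angular:
    - [0,0,0]
    - [0,0,0]

```text
clock: 6.7
ee_pos: [0.5047, 0.0678, 0.0242]
tool_rot: [0.237, 3.133, 0.0]
wrist_force: [0.1, 0.1, -0.6]
opening: -0.006
gripper_force: 0.1
```

Emit:
step_arm:
  xyz:
    - [0.033,-0.005,0]
    - [0,0,0]
  angular:
    - [0,0,0]
    - [0,0,0]

```text
clock: 6.95
ee_pos: [0.5056, 0.0677, 0.0241]
tool_rot: [0.237, 3.133, 0.0]
wrist_force: [0.7, 0.5, -1.1]
opening: -0.002
gripper_force: 0.2
```

Emit:
step_arm:
  xyz:
    - [0.033,-0.005,0]
    - [0,0,0]
  angular:
    - [0,0,0]
    - [0,0,0]

```text
clock: 7.2
ee_pos: [0.5059, 0.0676, 0.024]
tool_rot: [-0.236, -3.131, 0.0]
wrist_force: [-2.0, 1.3, 1.9]
opening: -0.001
gripper_force: 1.4
```

Emit:
step_arm:
  xyz:
    - [0.033,-0.005,0]
    - [0,0,0]
  angular:
    - [0,0,0]
    - [0,0,0]

```text
clock: 7.45
ee_pos: [0.5059, 0.0675, 0.0238]
tool_rot: [-0.236, -3.129, 0.0]
wrist_force: [-5.5, 1.3, 2.8]
opening: -0.003
gripper_force: 2.7
```

Emit:
step_arm:
  xyz:
    - [-0.264,0.04,0]
    - [0,0,0.5]
    - [0,0,0.7]
    - [0.75,0.8,0]
    - [0.75,0.8,0]
  angular:
    - [0,0,0]
    - [0,0,0]
    - [0,0,0]
    - [0,0,0]
    - [0,0,0]

```text
clock: 8.07
ee_pos: [0.5467, 0.1169, 0.0621]
tool_rot: [0.238, 3.129, 0.002]
wrist_force: [-0.0, -0.3, 0.3]
opening: 0.001
gripper_force: 0.0
```

Emit:
step_arm:
  xyz:
    - [0.79,0.82,0]
    - [0,0,-0.5]
    - [0,0,-0.5]
    - [0,0,0]
    - [0,0,0]
  angular:
    - [0,0,0]
    - [0,0,0]
    - [0,0,0]
    - [0,0,0]
    - [0,0,0]

```text
clock: 8.7
ee_pos: [0.5681, 0.1403, 0.0302]
tool_rot: [-0.238, -3.132, 0.001]
wrist_force: [0.7, 0.6, 0.8]
opening: -0.002
gripper_force: 0.0
```

```bash
python3 - <<'E'
from h import *
im=shot("wrist","w2")
cv2.imwrite('pics/w2a.png',cv2.resize(im[180:480,0:480,::-1],(800,500),interpolation=cv2.INTER_CUBIC))
s=ctrl.read_state();print(toB(-.15,[.5455,.027],s['ee_pos']))
E
```

```text
[[0.00569868 0.11569294]]
```

View pics/w2a.png

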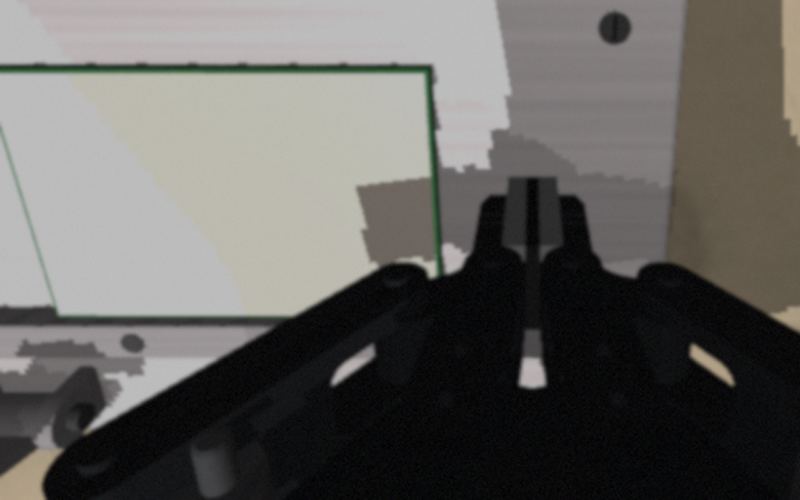

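```bash
python3 - <<'E'
from h import *
A=lambda c:np.array(c)*.6+[0,180]-.2
a,t=-.15,[.5455,.027]
P=toB(a,t,ray("wrist",A([(432,70),(440,272),(58,317),(2,130)]),.028));print(P)
print('tip', toB(a,t,ray("wrist",A([(505,178),(558,178)]),.0302)))
print(toB(a,t,ray("wrist",A([(20,322)]),.022)))
E
```

```text
[[-0.03398604  0.08873377]
 [ 0.02948391  0.08760048]
 [ 0.04568701 -0.03259182]
 [-0.01690093 -0.03185588]]
tip [[-0.0030191   0.10796334]
 [-0.00299332  0.12291738]]
[[ 0.05252649 -0.05159626]]
```

Emit:
step_arm:
  xyz:
    - [-0.04,-0.264,-0.19]
    - [-0.035,-0.231,0]
    - [-0.035,-0.231,0]
    - [-0.035,-0.231,0]
    - [-0.035,-0.231,0]
  angular:
    - [0,0,0]
    - [0,0,0]
    - [0,0,0]
    - [0,0,0]
    - [0,0,0]

```text
clock: 9.38
ee_pos: [0.563, 0.1051, 0.0245]
tool_rot: [0.237, 3.132, 0.0]
wrist_force: [0.2, 0.3, 0.2]
opening: 0.003
gripper_force: 0.3
```

Emit:
step_arm:
  xyz:
    - [-0.035,-0.231,0]
    - [-0.035,-0.231,0]
    - [-0.035,-0.231,0]
    - [-0.025,-0.165,0]
    - [-0.015,-0.099,0]
  angular:
    - [0,0,0]
    - [0,0,0]
    - [0,0,0]
    - [0,0,0]
    - [0,0,0]

```text
clock: 10.0
ee_pos: [0.5585, 0.0764, 0.0245]
tool_rot: [0.237, 3.133, 0.0]
wrist_force: [-0.8, 0.9, -0.1]
opening: -0.0
gripper_force: 0.3
```

```bash
python3 - <<'E'
from h import *
im=shot("wrist","w3")
cv2.imwrite('pics/w3a.png',cv2.resize(im[180:480,0:480,::-1],(800,500),interpolation=cv2.INTER_CUBIC))
s=ctrl.read_state();print(toB(-.15,[.5455,.027],s['ee_pos']),s['wrist_force'],s['ee_pos'])
E
```

```text
[[0.00549043 0.05048356]] [-1.26892747 -0.20636696  0.63669104] [0.55847295 0.0760962  0.02443002]
```

View pics/w3a.png

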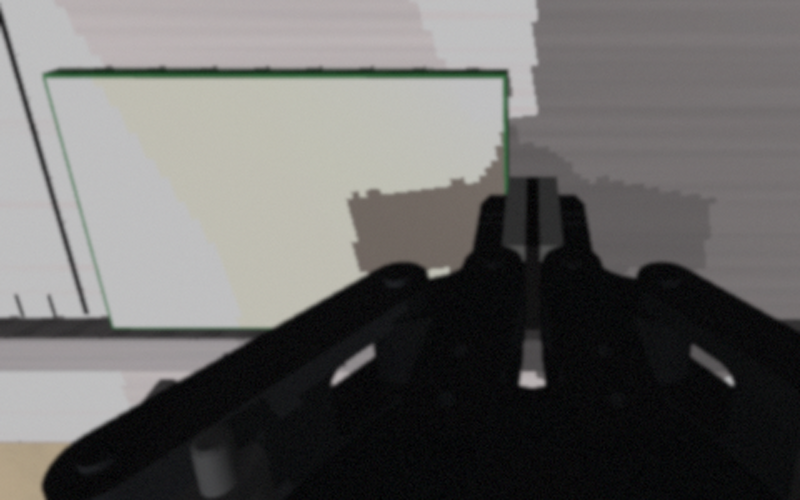

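```bash
cat >> h.py <<'E'
def gap(f,rows,u0,u1,thr=35):  # darkest (line) & greenest (edge) columns per row -> board y's
    im=cv2.imread(f'pics/{f}.png').astype(float); a,t=-.15,[.5455,.027]
    for v in rows:
        r=cv2.GaussianBlur(im,(1,3),0)[v,u0:u1]; g=r[:,1]-r[:,2]; d=255-r.mean(1)
        pk=lambda s:(lambda i:i+u0+(0 if i in(0,len(s)-1) else .5*(s[i-1]-s[i+1])/(s[i-1]-2*s[i]+s[i+1]+1e-9)))(int(np.argmax(s)))
        e=pk(g); d2=d-3*np.clip(g,0,None); l=pk(d2)
        E=toB(a,t,ray("wrist",(e,v),.028))[0]*1e3; L=toB(a,t,ray("wrist",(l,v),.022))[0]*1e3
        print(v,'edge px %.1f (%.0f) board %s  line px %.1f (%.0f) board %s'%(e,g.max(),E.round(1),l,d2.max(),L.round(1)))
E
python3 - <<'E'
from h import *
gap('w3',[235,250,265,280,295,310,330,350],0,66)
E
```

```text
235 edge px 28.3 (16) board [-29.9 -76.1]  line px 13.0 (189) board [-28.1 -88.4]
250 edge px 32.6 (16) board [-23. -76.]  line px 17.3 (185) board [-20.9 -88.5]
265 edge px 36.8 (16) board [-15.9 -76. ]  line px 21.8 (188) board [-13.4 -88.4]
280 edge px 40.8 (16) board [ -8.5 -76.1]  line px 26.0 (189) board [ -5.7 -88.5]
295 edge px 45.0 (17) board [ -0.9 -76.1]  line px 30.4 (178) board [  2.2 -88.6]
310 edge px 49.0 (16) board [  6.9 -76.1]  line px 34.8 (180) board [ 10.3 -88.5]
330 edge px 54.5 (14) board [ 17.7 -76.2]  line px 40.6 (176) board [ 21.6 -88.6]
350 edge px 60.1 (15) board [ 28.9 -76.2]  line px 46.3 (176) board [ 33.3 -88.7]
```

Emit:
step_arm:
  xyz:
    - [-0.015,-0.099,0]
    - [-0.015,-0.099,0]
    - [-0.01,-0.066,0]
    - [-0.01,-0.066,0]
    - [0,0,0]
  angular:
    - [0,0,0]
    - [0,0,0]
    - [0,0,0]
    - [0,0,0]
    - [0,0,0]

```text
clock: 10.68
ee_pos: [0.557, 0.0666, 0.0244]
tool_rot: [-0.237, -3.133, 0.0]
wrist_force: [0.4, 0.5, 0.0]
opening: 0.002
gripper_force: 0.0
```

```bash
python3 - <<'E'
from h import *
shot("wrist","w4"); gap('w4',[250,280,310,340],0,60)
s=ctrl.read_state();print(toB(-.15,[.5455,.027],s['ee_pos']),s['wrist_force'],s['ee_pos'])
E
```

```text
250 edge px 32.2 (17) board [-23.  -85.7]  line px 29.8 (67) board [-20.8 -92.2]
280 edge px 40.3 (16) board [ -8.5 -85.8]  line px 38.3 (66) board [ -5.7 -92.2]
310 edge px 48.6 (14) board [  6.9 -85.8]  line px 7.1 (65) board [  10.3 -111.5]
340 edge px 0.0 (17) board [  23.2 -113.3]  line px 1.1 (185) board [  27.4 -119.4]
[[0.00548517 0.04094947]] [ 0.95298631  0.24270774 -0.36753133] [0.55704299 0.06666996 0.02441893]
```

Emit:
step_arm:
  xyz:
    - [0.04,0.264,0]
    - [0,0,1]
    - [-0.5,0.08,1]
    - [-0.9,0.136,0]
    - [-0.9,0.136,0]
  angular:
    - [0,0,0]
    - [0,0,0]
    - [0,0,0]
    - [0,0,0]
    - [0,0,0]

```text
clock: 11.35
ee_pos: [0.4889, 0.0862, 0.0849]
tool_rot: [0.236, 3.132, 0.001]
wrist_force: [0.2, -0.8, 0.9]
opening: -0.002
gripper_force: 0.0
```

Emit:
step_arm:
  xyz:
    - [-0.43,-0.84,0]
    - [-0.133,-0.884,0]
    - [-0.133,-0.884,0]
    - [-0.133,-0.884,0]
    - [-0.133,-0.884,0]
  angular:
    - [0,0,0]
    - [0,0,0]
    - [0,0,0]
    - [0,0,0]
    - [0,0,0]

```text
clock: 11.98
ee_pos: [0.4606, -0.0461, 0.0846]
tool_rot: [0.235, 3.132, 0.0]
wrist_force: [-0.3, 0.1, -0.3]
opening: -0.0
gripper_force: 0.0
```

```bash
python3 - <<'E'
from h import *
im=shot("wrist","w5")
a,t=-.15,[.5455,.027]
s=ctrl.read_state();print(toB(a,t,s['ee_pos']),s['ee_pos'],s['qd'].round(2))
print(proj("wrist",np.c_[toW(a,t,[(-.03,-.087),(.04,-.087)]),[.022,.022]]))
cv2.imwrite('pics/w5a.png',cv2.resize(im[180:480,100:580,::-1],(800,500),interpolation=cv2.INTER_CUBIC))
E
```

```text
[[-0.0732115 -0.0888586]] [ 0.45983173 -0.04992023  0.08462605] [-0.03  0.   -0.   -0.    0.    0.   -0.09]
[[322.22975766 314.47314333]
 [322.35019399 395.9434149 ]]
```

View pics/w5a.png

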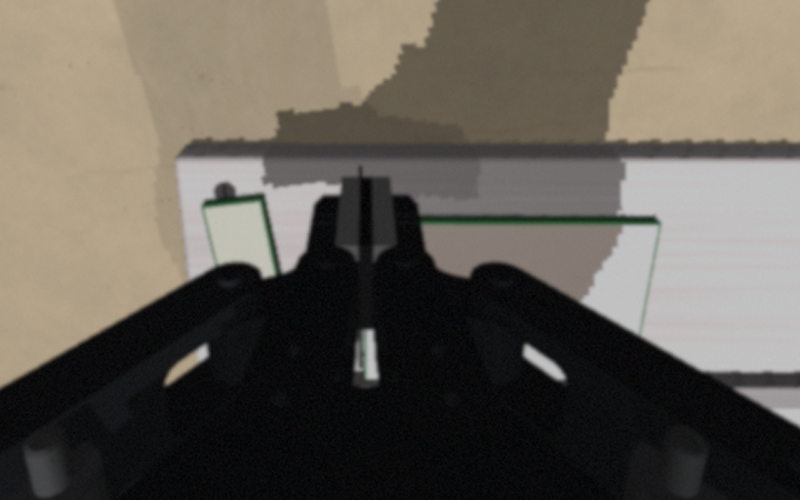

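Emit:
step_arm:
  xyz:
    - [-0.11,-0.742,0]
    - [-0.11,-0.742,0]
    - [0,0,0]
    - [0,0,0]
  angular:
    - [0,0,0]
    - [0,0,0]
    - [0,0,0]
    - [0,0,0]

```text
clock: 12.52
ee_pos: [0.4541, -0.0893, 0.0845]
tool_rot: [0.235, 3.133, 0.001]
wrist_force: [0.3, 0.1, -0.9]
opening: 0.003
gripper_force: 0.0
```

```bash
python3 - <<'E'
from h import *
im=shot("wrist","w6")
a,t=-.15,[.5455,.027]
p=proj("wrist",np.c_[toW(a,t,[(-.05,-.087),(0,-.087)]),[.022,.022]]);print(p)
gap('w6',range(300,360,10),int(p[:,0].min())-30,int(p[:,0].max())+30)
im=im[200:380,260:500,::-1].copy()
cv2.imwrite('pics/w6a.png',cv2.resize(im,(800,600),interpolation=cv2.INTER_CUBIC))
E
```

```text
[[380.44279091 288.29628817]
 [376.48360956 351.14626948]]
300 edge px 346.0 (0) board [ -44.4 -110.6]  line px 346.0 (234) board [ -41.2 -110. ]
310 edge px 394.9 (14) board [-36.9 -77.6]  line px 347.9 (245) board [ -33.5 -108.5]
320 edge px 382.8 (28) board [-29.3 -85.3]  line px 350.1 (247) board [ -25.6 -106.8]
330 edge px 382.2 (28) board [-21.5 -85.2]  line px 350.9 (246) board [ -17.6 -106. ]
340 edge px 381.5 (30) board [-13.5 -85.3]  line px 351.9 (247) board [  -9.3 -105. ]
350 edge px 398.1 (3) board [ -5.4 -73.1]  line px 347.8 (250) board [  -1.  -107.7]
```

View pics/w6a.png

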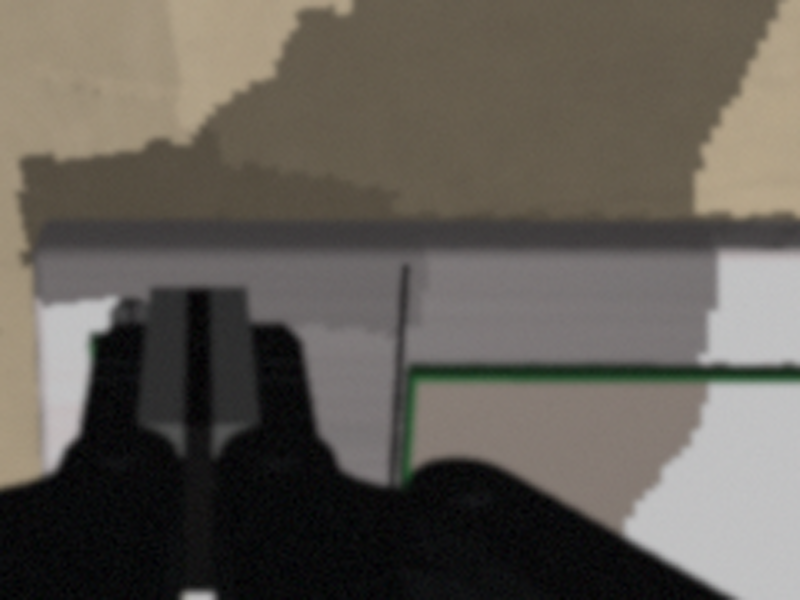

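```bash
python3 - <<'E'
from h import *
im=cv2.imread('pics/w6.png').astype(int)
for v in (285,290,322,326,330,334,338):
    print(v,[tuple(x) for x in im[v,374:390][:,:2].tolist()])
a,t=-.15,[.5455,.027]
for v in(285,330):
    for u in (378,379,380,381,382,383,384): print(v,u,toB(a,t,ray("wrist",(u,v),.022))[0].round(4),toB(a,t,ray("wrist",(u,v),.028))[0].round(4))
E
```

```text
285 [(104, 103), (103, 102), (103, 102), (104, 104), (100, 100), (88, 88), (68, 67), (57, 56), (76, 76), (95, 94), (102, 102), (103, 104), (104, 104), (106, 105), (110, 111), (116, 117)]
290 [(105, 104), (106, 105), (105, 103), (106, 105), (98, 98), (81, 81), (58, 57), (59, 60), (79, 79), (98, 98), (104, 105), (106, 106), (111, 112), (119, 118), (123, 122), (121, 121)]
322 [(118, 118), (118, 118), (112, 111), (90, 90), (63, 63), (55, 56), (61, 64), (59, 68), (52, 75), (63, 91), (87, 107), (105, 117), (113, 123), (117, 125), (117, 124), (116, 124)]
326 [(116, 116), (117, 116), (110, 109), (87, 87), (63, 62), (65, 65), (68, 72), (57, 69), (53, 78), (70, 97), (94, 112), (110, 121), (117, 125), (117, 125), (117, 124), (117, 124)]
330 [(116, 115), (113, 113), (101, 101), (81, 81), (60, 60), (65, 66), (69, 73), (54, 68), (54, 79), (75, 100), (97, 112), (111, 120), (116, 123), (117, 124), (116, 123), (116, 124)]
334 [(119, 118), (113, 113), (97, 97), (71, 71), (54, 55), (60, 63), (60, 66), (51, 70), (59, 86), (83, 105), (104, 118), (113, 121), (117, 124), (117, 124), (117, 123), (115, 122)]
338 [(118, 117), (111, 109), (91, 90), (66, 66), (59, 61), (64, 68), (56, 68), (51, 76), (65, 92), (88, 106), (102, 113), (104, 112), (96, 102), (84, 89), (69, 75), (60, 63)]
285 378 [-0.0524 -0.0888] [-0.0554 -0.09  ]
285 379 [-0.0524 -0.0881] [-0.0554 -0.0893]
285 380 [-0.0524 -0.0874] [-0.0554 -0.0886]
285 381 [-0.0524 -0.0868] [-0.0554 -0.088 ]
285 382 [-0.0524 -0.0861] [-0.0554 -0.0873]
285 383 [-0.0524 -0.0854] [-0.0554 -0.0867]
285 384 [-0.0524 -0.0847] [-0.0554 -0.086 ]
330 378 [-0.0176 -0.0869] [-0.0215 -0.0881]
330 379 [-0.0176 -0.0862] [-0.0215 -0.0874]
330 380 [-0.0176 -0.0855] [-0.0215 -0.0867]
330 381 [-0.0176 -0.0848] [-0.0215 -0.086 ]
330 382 [-0.0176 -0.0841] [-0.0215 -0.0854]
330 383 [-0.0176 -0.0833] [-0.0215 -0.0847]
330 384 [-0.0176 -0.0826] [-0.0215 -0.084 ]
```

Emit:
step_arm:
  xyz:
    - [0.147,0.976,0]
    - [0.147,0.976,0]
    - [0.147,0.976,0]
    - [0.147,0.976,0]
    - [0.147,0.976,0]
  angular:
    - [0,0,0]
    - [0,0,0]
    - [0,0,0]
    - [0,0,0]
    - [0,0,0]

```text
clock: 13.2
ee_pos: [0.4758, 0.0583, 0.0844]
tool_rot: [0.234, 3.133, 0.001]
wrist_force: [-0.0, 0.4, -0.4]
opening: -0.004
gripper_force: 0.0
```

Emit:
step_arm:
  xyz:
    - [0.147,0.976,0]
    - [0.862,-0.13,0]
    - [0.862,-0.13,0]
    - [0.862,-0.13,0]
    - [0,0,0]
  angular:
    - [0,0,0]
    - [0,0,0]
    - [0,0,0]
    - [0,0,0]
    - [0,0,0]

```text
clock: 13.82
ee_pos: [0.5591, 0.0744, 0.0843]
tool_rot: [0.236, 3.132, 0.0]
wrist_force: [-0.1, 0.7, -0.4]
opening: 0.001
gripper_force: 0.0
```

Emit:
step_arm:
  xyz:
    - [0,0,-0.9]
    - [0,0,-0.9]
    - [0,0,-0.2]
    - [0,0,0]
    - [0,0,0]
  angular:
    - [0,0,0]
    - [0,0,0]
    - [0,0,0]
    - [0,0,0]
    - [0,0,0]

```text
clock: 14.45
ee_pos: [0.5584, 0.0739, 0.0255]
tool_rot: [0.236, 3.131, 0.001]
wrist_force: [-0.6, -0.1, 0.7]
opening: 0.0
gripper_force: 0.0
```

```bash
python3 - <<'E'
from h import *
s=ctrl.read_state();p=s['ee_pos'];print(p,toB(-.15,[.5455,.027],p)*1e3,(toW(-.15,np.array([.5455,.027]),[.0055,.03885])-p[:2])/.03)
E
```

```text
[0.55839408 0.07388685 0.02547847] [[ 5.7426082  48.28722781]] [[-0.05500552 -0.30983343]]
```

Emit:
step_arm:
  xyz:
    - [-0.02,-0.12,-0.03]
    - [-0.015,-0.09,0]
    - [-0.01,-0.06,0]
    - [-0.01,-0.04,0]
    - [0,0,0]
  angular:
    - [0,0,0]
    - [0,0,0]
    - [0,0,0]
    - [0,0,0]
    - [0,0,0]

```text
clock: 15.08
ee_pos: [0.5562, 0.0641, 0.0235]
tool_rot: [-0.237, -3.133, 0.0]
wrist_force: [-0.3, -0.1, -0.3]
opening: -0.001
gripper_force: 0.0
```

```bash
python3 - <<'E'
from h import *
shot("wrist","w7"); gap('w7',[240,250,260,270,280],15,60)
s=ctrl.read_state();p=s['ee_pos'];print(p,toB(-.15,[.5455,.027],p)*1e3,s['wrist_force'],(toW(-.15,np.array([.5455,.027]),[-.058,-.025])-p[:2])/.03)
E
```

```text
240 edge px 27.7 (16) board [-28.4 -88.3]  line px 25.1 (66) board [-26.5 -94.9]
250 edge px 30.3 (16) board [-23.8 -88.3]  line px 40.9 (64) board [-21.7 -88.9]
260 edge px 33.2 (16) board [-19.1 -88.3]  line px 31.0 (69) board [-16.8 -94.7]
270 edge px 36.0 (18) board [-14.3 -88.3]  line px 33.9 (66) board [-11.7 -94.7]
280 edge px 38.8 (16) board [ -9.4 -88.3]  line px 35.9 (66) board [ -6.6 -95.1]
[0.5561632  0.06412811 0.02349981] [[ 4.99510562 38.30469118]] [-0.83870808 -0.25386667  0.35980697] [[-2.39159578 -1.77266589]]
```

Emit:
step_arm:
  xyz:
    - [0.04,0.264,0]
    - [0,0,1]
    - [-0.7,0.105,0]
    - [-0.7,0.105,0]
    - [-0.7,0.105,0]
  angular:
    - [0,0,0]
    - [0,0,0]
    - [0,0,0]
    - [0,0,0]
    - [0,0,0]

```text
clock: 15.75
ee_pos: [0.4938, 0.0824, 0.0536]
tool_rot: [0.236, 3.133, 0.0]
wrist_force: [0.3, -0.1, 1.0]
opening: -0.001
gripper_force: 0.0
```

Emit:
step_arm:
  xyz:
    - [-0.118,-0.783,0]
    - [-0.118,-0.783,0]
    - [-0.118,-0.783,0]
    - [0,0,-0.9]
    - [0,0,0]
  angular:
    - [0,0,0]
    - [0,0,0]
    - [0,0,0]
    - [0,0,0]
    - [0,0,0]

```text
clock: 16.38
ee_pos: [0.4825, 0.0114, 0.0254]
tool_rot: [-0.236, -3.129, 0.001]
wrist_force: [-0.8, 0.1, 0.2]
opening: 0.006
gripper_force: 0.0
```

```bash
python3 - <<'E'
from h import *
s=ctrl.read_state();p=s['ee_pos'];print(p,toB(-.15,[.5455,.027],p)*1e3,s['wrist_force'])
shot("scene","s1")
for n in("scene","top"):
  if n=="top": shot("top","t1")
  for th in("bar_grip","hold_bar"): print(n,th,[(d['box'],d['p']) for d in ctrl.look_for(th,n)[:2]])
a,t=-.15,np.array([.5455,.027])
for q in(1.0,1.1,1.2,1.3,1.4):
    r=np.hypot(.15,.014);f=q+np.arctan2(.014,.15); x=.078-r*np.cos(f); z=.034+r*np.sin(f)
    P=np.c_[toW(a,t,[(x,-.048)]),[z]]; print(q,x,z,proj("scene",P),proj("top",P))
E
```

```text
[0.4825436  0.01138818 0.02542381] [[-59.91646088 -24.84460682]] [-0.83430118  0.14780491  0.17263053]
scene bar_grip [([312.5, 185.1, 21.5, 49.2], 0.56)]
scene hold_bar [([312.7, 184.0, 20.9, 49.6], 0.93), ([245.2, 183.5, 112.2, 104.2], 0.5)]
top bar_grip [([301.8, 217.4, 17.1, 13.4], 0.48)]
top hold_bar [([303.2, 216.6, 12.6, 13.6], 0.47)]
1.0 0.008735247907089613 0.16778488000333844 [[304.23829225 197.06146876]] [[305.34465633 242.5598311 ]]
1.1 0.02243748482702352 0.1740314497091734 [[309.31367505 193.01940453]] [[306.14079964 236.1530201 ]]
1.2 0.036694884032040145 0.17887887145775738 [[314.57226227 189.41937088]] [[307.00738638 229.58175682]]
1.3 0.05136499030215261 0.18227871141332316 [[319.94369257 186.30539464]] [[307.93239292 222.93979099]]
1.4 0.0663012247848023 0.1841969994988724 [[325.35692172 183.71293361]] [[308.90258766 216.32300863]]
```

Emit:
step_arm:
  xyz:
    - [0.13,-0.02,-0.03]
    - [0.13,-0.02,0]
    - [0.1,-0.015,0]
    - [0.066,-0.01,0]
    - [0,0,0]
  angular:
    - [0,0,0]
    - [0,0,0]
    - [0,0,0]
    - [0,0,0]
    - [0,0,0]

```text
clock: 17.3
ee_pos: [0.4967, 0.0091, 0.0256]
tool_rot: [-0.237, -3.133, 0.0]
wrist_force: [-0.8, -0.7, 0.2]
opening: -0.001
gripper_force: 0.0
```

Emit:
step_arm:
  xyz:
    - [0.033,-0.005,0]
    - [0,0,0]
  angular:
    - [0,0,0]
    - [0,0,0]

```text
clock: 17.55
ee_pos: [0.4973, 0.0091, 0.0256]
tool_rot: [-0.237, -3.132, -0.0]
wrist_force: [-0.7, 0.4, -0.4]
opening: -0.002
gripper_force: 0.3
```

Emit:
step_arm:
  xyz:
    - [0.033,-0.005,0]
    - [0,0,0]
  angular:
    - [0,0,0]
    - [0,0,0]

```text
clock: 17.8
ee_pos: [0.4976, 0.0091, 0.0255]
tool_rot: [-0.236, -3.131, -0.0]
wrist_force: [-2.7, 1.2, 1.5]
opening: 0.001
gripper_force: 2.0
```

Emit:
step_arm:
  xyz:
    - [0.02,-0.003,0]
    - [0,0,0]
  angular:
    - [0,0,0]
    - [0,0,0]

```text
clock: 18.05
ee_pos: [0.4976, 0.009, 0.0254]
tool_rot: [-0.236, -3.13, -0.0]
wrist_force: [-5.3, 1.2, 3.8]
opening: 0.0
gripper_force: 3.2
```

Emit:
step_arm:
  xyz:
    - [-0.9,0.136,0]
    - [0,0,1]
    - [0,0,1]
    - [-0.13,-0.857,0]
    - [-0.13,-0.857,0]
  angular:
    - [0,0,0]
    - [0,0,0]
    - [0,0,0]
    - [0,0,0]
    - [0,0,0]

```text
clock: 18.68
ee_pos: [0.4659, -0.0391, 0.0865]
tool_rot: [0.235, 3.129, 0.0]
wrist_force: [-1.5, -0.4, 0.2]
opening: -0.0
gripper_force: 0.0
```

Emit:
step_arm:
  xyz:
    - [-0.13,-0.857,0]
    - [-0.13,-0.857,0]
    - [0,0,0]
    - [0,0,0]
  angular:
    - [0,0,0]
    - [0,0,0]
    - [0,0,0]
    - [0,0,0]

```text
clock: 19.18
ee_pos: [0.4572, -0.0895, 0.0858]
tool_rot: [0.236, 3.131, 0.0]
wrist_force: [-0.9, -0.2, -0.2]
opening: -0.002
gripper_force: 0.0
```

```bash
python3 - <<'E'
from h import *
shot("wrist","w8"); im=cv2.imread('pics/w8.png').astype(int)
s=ctrl.read_state();p=s['ee_pos'];a,t=-.15,[.5455,.027];print(p,toB(a,t,p)*1e3,s['tool_rot'])
b=[(-.05,-.087),(-.02,-.087)];uv=proj("wrist",np.c_[toW(a,t,b),[.022]*2]);print(uv)
v0,v1=int(uv[0,1]),int(uv[1,1]);c=int(uv[:,0].mean())
for v in (v0-4,v0,v0+4,v1-6,v1-3,v1,v1+4): print(v,c-9,[tuple(x) for x in im[v,c-9:c+9][:,:2].tolist()])
print('line y/px',[toB(a,t,ray("wrist",(u,v),.022))[0].round(4).tolist() for u,v in((c,v0),(c,v1),(c+1,v1))],toB(a,t,ray("wrist",(c,v1),.028)))
cv2.imwrite('pics/w8a.png',cv2.resize(im[v0-30:v0+90,c-80:c+80].astype(np.uint8),(800,600),interpolation=cv2.INTER_CUBIC))
E
```

```text
[ 0.4571516  -0.08907959  0.08572251] [[ -70.00962138 -127.97876474]] [2.34752146e-01 3.13187794e+00 5.44471850e-04]
[[379.68122951 283.33136784]
 [377.28884692 322.14339433]]
279 369 [(104, 103), (104, 103), (103, 104), (103, 104), (104, 104), (104, 104), (104, 103), (103, 103), (104, 103), (96, 95), (79, 80), (56, 56), (60, 58), (82, 83), (97, 96), (103, 102), (103, 104), (106, 106)]
283 369 [(103, 103), (104, 103), (102, 102), (103, 103), (103, 103), (102, 101), (102, 102), (103, 103), (101, 101), (95, 96), (78, 77), (58, 57), (65, 65), (86, 86), (98, 98), (104, 104), (110, 108), (114, 114)]
287 369 [(106, 106), (105, 105), (106, 104), (106, 104), (106, 106), (106, 105), (105, 106), (105, 104), (103, 103), (90, 90), (68, 68), (53, 53), (75, 75), (97, 96), (104, 103), (108, 107), (113, 112), (119, 118)]
316 369 [(117, 117), (117, 116), (118, 116), (117, 118), (119, 118), (119, 120), (114, 113), (101, 103), (78, 86), (56, 78), (63, 92), (90, 110), (109, 121), (116, 124), (118, 124), (118, 124), (119, 126), (117, 125)]
319 369 [(120, 119), (119, 118), (118, 118), (118, 117), (119, 117), (117, 116), (109, 108), (89, 92), (65, 74), (53, 77), (72, 98), (95, 114), (112, 122), (117, 123), (118, 124), (117, 125), (118, 126), (118, 125)]
322 369 [(115, 115), (115, 114), (114, 114), (116, 116), (114, 114), (113, 112), (102, 102), (82, 85), (55, 67), (51, 76), (72, 97), (95, 111), (111, 121), (116, 125), (118, 125), (116, 124), (119, 125), (116, 123)]
326 369 [(117, 116), (116, 116), (115, 115), (115, 116), (116, 116), (113, 113), (104, 103), (79, 81), (52, 67), (57, 84), (83, 105), (102, 116), (113, 122), (117, 124), (116, 123), (117, 124), (115, 124), (117, 124)]
line y/px [[-0.0502, -0.0882], [-0.0201, -0.0865], [-0.0201, -0.0858]] [[-0.02385647 -0.08771709]]
```

View pics/w8a.png

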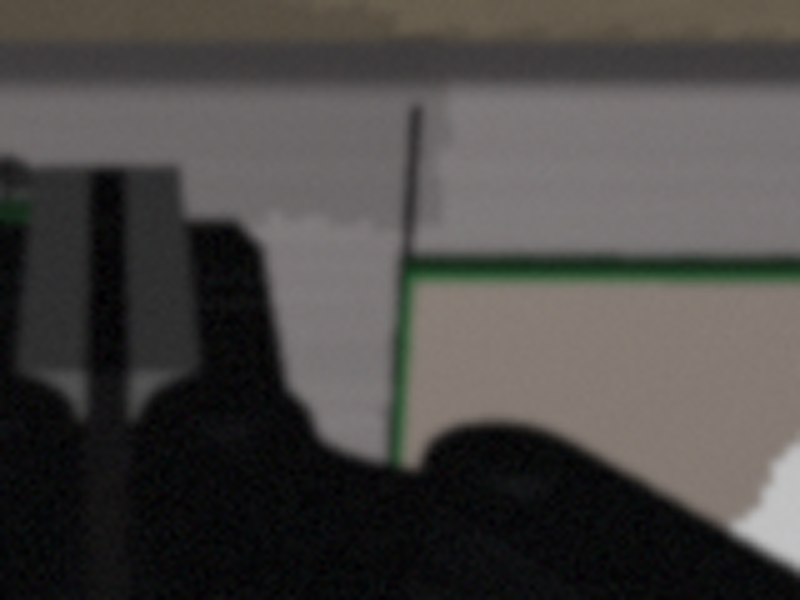

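Emit:
step_arm:
  xyz:
    - [0,0,0.9]
    - [0,0,0.9]
    - [0,0,0.9]
    - [0,0,0.9]
    - [0,0,0.9]
  angular:
    - [0,0,0]
    - [0,0,0]
    - [0,0,0]
    - [0,0,0]
    - [0,0,0]
  hand: -0.3

```text
clock: 19.85
ee_pos: [0.4568, -0.0887, 0.2216]
tool_rot: [0.233, 3.132, 0.0]
wrist_force: [0.5, -0.6, 0.4]
opening: 0.646
gripper_force: 0.0
```

Emit:
step_arm:
  xyz:
    - [0.88,0.391,0]
    - [0.88,0.391,0]
    - [0.88,0.391,0]
    - [0.88,0.391,0]
    - [0.88,0.391,0]
  angular:
    - [0,0,0]
    - [0,0,0]
    - [0,0,0]
    - [0,0,0]
    - [0,0,0]

```text
clock: 20.48
ee_pos: [0.5896, -0.0293, 0.2205]
tool_rot: [0.233, 3.133, 0.001]
wrist_force: [0.0, -0.6, 0.9]
opening: 0.648
gripper_force: 0.0
```

```bash
python3 - <<'E'
from h import *
im=shot("wrist","w9");s=ctrl.read_state();p=s['ee_pos'];a,t=-.15,[.5455,.027];print(p,toB(a,t,p)*1e3,s['opening'])
cv2.imwrite('pics/w9a.png',cv2.resize(im[180:480,80:560,::-1],(800,500),interpolation=cv2.INTER_CUBIC))
print(proj("wrist",[[*toW(a,np.array(t),[.0519,-.0502])[0],.182]]))
print([(d['box'],d['p']) for d in ctrl.look_for('bar_grip',"wrist")[:2]])
E
```

```text
[ 0.59270051 -0.02690599  0.22043657] [[ 54.72610575 -46.24712409]] 0.6487472349843493
[[312.27045116 266.46679515]]
[([277.9, 119.2, 129.9, 88.5], 0.72), ([292.8, 230.7, 49.0, 55.1], 0.64)]
```

View pics/w9a.png

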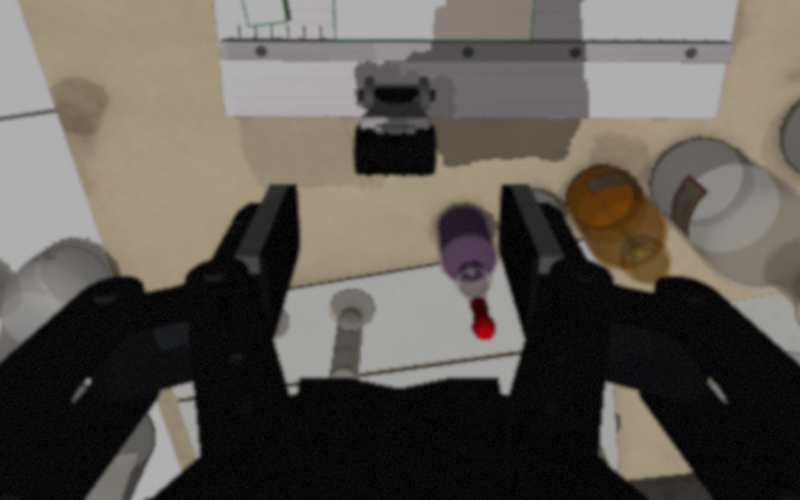

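Emit:
step_arm:
  xyz:
    - [-0.044,-0.024,-0.6]
    - [0,0,-0.7]
    - [0,0,-0.5]
    - [0,0,-0.2]
    - [0,0,0]
  angular:
    - [0,0,0]
    - [0,0,0]
    - [0,0,0]
    - [0,0,0]
    - [0,0,0]

```text
clock: 21.2
ee_pos: [0.5869, -0.0321, 0.1603]
tool_rot: [-0.237, -3.132, 0.0]
wrist_force: [0.2, 0.2, 0.3]
opening: 0.648
gripper_force: 0.0
```

Emit:
step_arm:
  xyz:
    - [0,0,0]
    - [0,0,0]
    - [0,0,0]
    - [0,0,0]
    - [0,0,0]
  angular:
    - [0,0,0]
    - [0,0,0]
    - [0,0,0]
    - [0,0,0]
    - [0,0,0]
  hand: 1
  grip_force: 20

```text
clock: 21.82
ee_pos: [0.588, -0.0305, 0.1616]
tool_rot: [0.235, 3.131, 0.003]
wrist_force: [-1.1, 4.8, 5.9]
opening: 0.319
gripper_force: 24.1
```

```bash
cat >> h.py <<'E'
def arc(q0,q1,n):
    r=np.hypot(.15,.014); f=np.linspace(q0,q1,n+1)+np.arctan2(.014,.15); P=np.c_[-r*np.cos(f),r*np.sin(f)]; D=np.diff(P,axis=0)
    return (np.c_[D[:,0]*np.cos(.15),-D[:,0]*np.sin(.15),D[:,1]]/.03).round(3).tolist()
E
python3 - <<'E'
from h import *
s=ctrl.read_state();print(s['ee_pos'],s['wrist_force'],s['moment'])
for r in arc(1.29,.09,15):print(r)
E
```

```text
[ 0.58797479 -0.03051831  0.16163517] [-1.11099359  4.84010155  5.91191753] [ 1.05132297  0.13147606 -0.08327933]
[-0.387, 0.058, -0.091]
[-0.378, 0.057, -0.122]
[-0.368, 0.056, -0.152]
[-0.354, 0.054, -0.181]
[-0.339, 0.051, -0.209]
[-0.321, 0.049, -0.236]
[-0.302, 0.046, -0.261]
[-0.28, 0.042, -0.285]
[-0.257, 0.039, -0.306]
[-0.232, 0.035, -0.326]
[-0.205, 0.031, -0.344]
[-0.177, 0.027, -0.359]
[-0.148, 0.022, -0.373]
[-0.119, 0.018, -0.383]
[-0.088, 0.013, -0.392]
```

Emit:
step_arm:
  xyz:
    - [-0.38,0.1,-0.09]
    - [-0.378,0.057,-0.122]
    - [-0.368,0.056,-0.152]
    - [0,0,0]
  angular:
    - [0,0,0]
    - [0,0,0]
    - [0,0,0]
    - [0,0,0]

```text
clock: 22.32
ee_pos: [0.5524, -0.025, 0.1497]
tool_rot: [-0.236, -3.131, -0.001]
wrist_force: [-2.5, 4.5, 4.8]
opening: 0.326
gripper_force: 24.7
```

Emit:
step_arm:
  xyz:
    - [-0.36,0.06,-0.12]
    - [-0.339,0.051,-0.209]
    - [-0.321,0.049,-0.236]
    - [-0.302,0.046,-0.261]
    - [0,0,0]
  angular:
    - [0,0,0]
    - [0,0,0]
    - [0,0,0]
    - [0,0,0]
    - [0,0,0]

```text
clock: 22.95
ee_pos: [0.5122, -0.0189, 0.1235]
tool_rot: [-0.236, -3.13, -0.0]
wrist_force: [1.7, 5.3, -4.2]
opening: 0.322
gripper_force: 23.7
```

Emit:
step_arm:
  xyz:
    - [-0.255,0.075,-0.31]
    - [-0.257,0.039,-0.306]
    - [-0.232,0.035,-0.326]
    - [-0.205,0.031,-0.344]
    - [0,0,0]
  angular:
    - [0,0,0]
    - [0,0,0]
    - [0,0,0]
    - [0,0,0]
    - [0,0,0]

```text
clock: 23.58
ee_pos: [0.4836, -0.0144, 0.085]
tool_rot: [-0.237, -3.129, 0.001]
wrist_force: [-2.7, 0.9, -1.9]
opening: 0.322
gripper_force: 25.2
```

Emit:
step_arm:
  xyz:
    - [-0.177,0.027,-0.359]
    - [-0.148,0.022,-0.373]
    - [-0.12,0.018,-0.38]
    - [0,0,0]
    - [0,0,0]
  angular:
    - [0,0,0]
    - [0,0,0]
    - [0,0,0]
    - [0,0,0]
    - [0,0,0]

```text
clock: 24.2
ee_pos: [0.4714, -0.0125, 0.0525]
tool_rot: [-0.237, -3.131, 0.001]
wrist_force: [-3.0, -2.2, -3.0]
opening: 0.324
gripper_force: 25.8
```

Emit:
step_arm:
  xyz:
    - [-0.05,0.005,-0.133]
    - [-0.035,0.004,-0.133]
    - [-0.02,0.003,-0.1]
    - [0,0,0]
    - [0,0,0]
  angular:
    - [0,0,0]
    - [0,0,0]
    - [0,0,0]
    - [0,0,0]
    - [0,0,0]

```text
clock: 24.82
ee_pos: [0.469, -0.012, 0.0418]
tool_rot: [0.237, 3.132, -0.001]
wrist_force: [-0.5, -4.1, -2.5]
opening: 0.324
gripper_force: 25.9
```

Emit:
step_arm:
  xyz:
    - [-0.006,0.001,-0.033]
    - [-0.006,0.001,-0.033]
    - [-0.006,0.001,-0.033]
    - [0,0,0]
  angular:
    - [0,0,0]
    - [0,0,0]
    - [0,0,0]
    - [0,0,0]

```text
clock: 25.32
ee_pos: [0.4685, -0.0119, 0.0392]
tool_rot: [0.237, 3.132, -0.0]
wrist_force: [-2.3, -5.8, 1.1]
opening: 0.325
gripper_force: 26.4
```

Emit:
step_arm:
  xyz:
    - [-0.006,0.001,-0.033]
    - [-0.006,0.001,-0.033]
    - [0,0,0]
  angular:
    - [0,0,0]
    - [0,0,0]
    - [0,0,0]

```text
clock: 25.7
ee_pos: [0.4682, -0.0119, 0.0372]
tool_rot: [0.237, 3.132, -0.0]
wrist_force: [-1.5, -3.8, 0.9]
opening: 0.319
gripper_force: 26.4
```

Emit:
step_arm:
  xyz:
    - [-0.006,-0.015,-0.033]
    - [-0.003,0,-0.017]
    - [0,0,0]
  angular:
    - [0,0,0]
    - [0,0,0]
    - [0,0,0]

```text
clock: 26.08
ee_pos: [0.4679, -0.0119, 0.0356]
tool_rot: [0.236, 3.132, 0.0]
wrist_force: [-1.8, -2.9, 2.1]
opening: 0.323
gripper_force: 26.5
```

Emit:
step_arm:
  xyz:
    - [-0.003,-0.01,-0.033]
    - [0,0,0]
  angular:
    - [0,0,0]
    - [0,0,0]

```text
clock: 26.32
ee_pos: [0.4678, -0.0119, 0.0346]
tool_rot: [0.236, 3.132, 0.001]
wrist_force: [-1.5, -0.6, 1.6]
opening: 0.326
gripper_force: 26.4
```

Emit:
step_arm:
  xyz:
    - [-0.003,0,-0.033]
    - [0,0,0]
  angular:
    - [0,0,0]
    - [0,0,0]

```text
clock: 26.58
ee_pos: [0.4676, -0.0119, 0.0335]
tool_rot: [0.236, 3.133, 0.001]
wrist_force: [-1.1, -0.9, 0.5]
opening: 0.323
gripper_force: 26.4
```

Emit:
step_arm:
  xyz:
    - [-0.003,0,-0.033]
    - [0,0,0]
  angular:
    - [0,0,0]
    - [0,0,0]

```text
clock: 26.82
ee_pos: [0.4675, -0.0119, 0.0325]
tool_rot: [0.236, 3.133, 0.001]
wrist_force: [-0.2, 1.2, 0.9]
opening: 0.323
gripper_force: 26.4
```

Emit:
step_arm:
  xyz:
    - [-0.003,0,-0.033]
    - [0,0,0]
  angular:
    - [0,0,0]
    - [0,0,0]

```text
clock: 27.08
ee_pos: [0.4673, -0.0119, 0.0315]
tool_rot: [-0.236, -3.133, -0.001]
wrist_force: [0.1, 2.4, 1.9]
opening: 0.326
gripper_force: 26.5
```

Emit:
step_arm:
  xyz:
    - [-0.003,0,-0.033]
    - [0,0,0]
  angular:
    - [0,0,0]
    - [0,0,0]

```text
clock: 27.32
ee_pos: [0.4672, -0.0119, 0.0305]
tool_rot: [-0.236, -3.133, -0.001]
wrist_force: [-0.4, 3.4, 0.3]
opening: 0.322
gripper_force: 26.5
```

Emit:
step_arm:
  xyz:
    - [-0.003,0,-0.033]
    - [0,0,0]
  angular:
    - [0,0,0]
    - [0,0,0]

```text
clock: 27.58
ee_pos: [0.467, -0.0119, 0.0295]
tool_rot: [-0.236, -3.133, -0.001]
wrist_force: [-1.0, 4.8, 1.0]
opening: 0.322
gripper_force: 26.5
```

Emit:
step_arm:
  xyz:
    - [-0.003,0.02,-0.033]
    - [0,0,0]
  angular:
    - [0,0,0]
    - [0,0,0]

```text
clock: 27.82
ee_pos: [0.467, -0.0118, 0.0285]
tool_rot: [-0.237, -3.133, 0.0]
wrist_force: [-1.0, 2.8, 0.7]
opening: 0.32
gripper_force: 26.5
```

Emit:
step_arm:
  xyz:
    - [-0.003,0.01,-0.033]
    - [0,0,0]
  angular:
    - [0,0,0]
    - [0,0,0]

```text
clock: 28.08
ee_pos: [0.4669, -0.0118, 0.0275]
tool_rot: [-0.237, -3.133, 0.001]
wrist_force: [-0.6, 1.0, 1.2]
opening: 0.324
gripper_force: 26.5
```

Emit:
step_arm:
  xyz:
    - [-0.003,0.01,-0.033]
    - [0,0,0]
  angular:
    - [0,0,0]
    - [0,0,0]

```text
clock: 28.32
ee_pos: [0.4668, -0.0117, 0.0266]
tool_rot: [0.238, 3.133, -0.001]
wrist_force: [-1.2, -1.8, 1.6]
opening: 0.323
gripper_force: 26.5
```

Emit:
step_arm:
  xyz:
    - [-0.003,0,-0.033]
    - [0,0,0]
  angular:
    - [0,0,0]
    - [0,0,0]

```text
clock: 28.58
ee_pos: [0.4667, -0.0117, 0.0256]
tool_rot: [-0.238, -3.133, 0.001]
wrist_force: [-1.7, -3.2, 1.1]
opening: 0.326
gripper_force: 26.5
```

Emit:
step_arm:
  xyz:
    - [-0.003,0,-0.03]
    - [0,0,0]
  angular:
    - [0,0,0]
    - [0,0,0]

```text
clock: 28.82
ee_pos: [0.4666, -0.0117, 0.0247]
tool_rot: [0.237, 3.133, -0.001]
wrist_force: [-2.2, -4.3, 0.9]
opening: 0.321
gripper_force: 26.5
```

Emit:
step_arm:
  xyz:
    - [-0.003,-0.015,-0.03]
    - [0,0,0]
  angular:
    - [0,0,0]
    - [0,0,0]

```text
clock: 29.08
ee_pos: [0.4665, -0.0116, 0.0238]
tool_rot: [-0.237, -3.133, 0.0]
wrist_force: [-1.1, -4.3, 1.0]
opening: 0.323
gripper_force: 26.5
```

Emit:
step_arm:
  xyz:
    - [-0.003,-0.005,-0.03]
    - [0,0,0]
  angular:
    - [0,0,0]
    - [0,0,0]

```text
clock: 29.32
ee_pos: [0.4665, -0.0116, 0.023]
tool_rot: [0.237, 3.133, 0.0]
wrist_force: [-1.8, -4.1, 3.2]
opening: 0.326
gripper_force: 26.8
```

Emit:
step_arm:
  xyz:
    - [-0.001,-0.005,-0.025]
    - [0,0,0]
  angular:
    - [0,0,0]
    - [0,0,0]

```text
clock: 29.58
ee_pos: [0.4664, -0.0116, 0.0224]
tool_rot: [-0.237, -3.133, -0.0]
wrist_force: [-3.9, -2.7, 5.8]
opening: 0.323
gripper_force: 27.0
```

Emit:
step_arm:
  xyz:
    - [0,0,-0.01]
    - [0,0,0]
    - [0,0,0]
  angular:
    - [0,0,0]
    - [0,0,0]
    - [0,0,0]

```text
clock: 29.95
ee_pos: [0.4664, -0.0116, 0.0222]
tool_rot: [-0.236, -3.133, -0.0]
wrist_force: [-3.7, -2.6, 6.5]
opening: 0.321
gripper_force: 27.2
```

Emit:
step_arm:
  xyz:
    - [0,0,0]
    - [0,0,0]
    - [0,0,0]
    - [0,0,0]
  angular:
    - [0,0,0]
    - [0,0,0]
    - [0,0,0]
    - [0,0,0]
  hand: -0.3

```text
clock: 30.45
ee_pos: [0.4665, -0.0116, 0.0219]
tool_rot: [0.236, 3.133, 0.0]
wrist_force: [-0.3, -0.9, -0.4]
opening: 0.653
gripper_force: 0.0
```

Emit:
step_arm:
  xyz:
    - [0,0,0.3]
    - [0,0,0.8]
    - [0,0,1]
    - [0,0,1]
    - [0,0,0.5]
  angular:
    - [0,0,0]
    - [0,0,0]
    - [0,0,0]
    - [0,0,0]
    - [0,0,0]

```text
clock: 31.08
ee_pos: [0.4672, -0.0118, 0.1318]
tool_rot: [0.237, 3.13, 0.001]
wrist_force: [0.7, -0.0, -0.4]
opening: 0.648
gripper_force: 0.0
```

Emit:
step_arm:
  xyz:
    - [-0.13,-0.8,0]
    - [-0.13,-0.8,0]
    - [-0.13,-0.7,0]
    - [0,0,0]
    - [0,0,0]
  angular:
    - [0,0,0]
    - [0,0,0]
    - [0,0,0]
    - [0,0,0]
    - [0,0,0]
  hand: 1

```text
clock: 31.7
ee_pos: [0.4548, -0.08, 0.1298]
tool_rot: [-0.236, -3.132, -0.001]
wrist_force: [1.0, 0.5, 0.8]
opening: -0.002
gripper_force: 0.0
```

```bash
python3 - <<'E'
from h import *
shot("wrist","w10"); im=cv2.imread('pics/w10.png').astype(int)
s=ctrl.read_state();p=s['ee_pos'];a,t=-.15,[.5455,.027];print(p,toB(a,t,p)*1e3,s['opening'],s['wrist_force'])
b=[(-.05,-.087),(-.02,-.087)];uv=proj("wrist",np.c_[toW(a,t,b),[.022]*2]);print(uv)
v0,v1=int(uv[0,1]),int(uv[1,1]);c=int(uv[:,0].mean())
for v in (v0-3,v0,v0+3,v1-3,v1,v1+3): print(v,c-9,[tuple(x) for x in im[v,c-9:c+9][:,:2].tolist()])
print([toB(a,t,ray("wrist",(u,v),.022))[0].round(4).tolist() for u,v in((c,v0),(c,v1),(c+1,v1))],toB(a,t,ray("wrist",(c,v1),.028)))
print([(d['box'],d['p']) for d in ctrl.look_for('bar_grip',"wrist")[:2]])
print('grip pred q=-.03',proj("wrist",[[*toW(a,np.array(t),[-.072,-.0495])[0],.0435]]))
E
```

```text
[ 0.45484373 -0.07979452  0.12979412] [[ -73.67912147 -119.14284022]] 0.0020384810989422103 [-0.07761509 -0.47551475  0.23208035]
[[359.00656751 263.74102098]
 [357.66639797 297.2425101 ]]
260 349 [(101, 101), (101, 101), (98, 99), (101, 100), (100, 101), (100, 100), (100, 99), (100, 100), (96, 95), (82, 82), (65, 63), (65, 66), (86, 84), (97, 97), (101, 100), (101, 101), (99, 99), (100, 100)]
263 349 [(101, 101), (101, 101), (101, 101), (101, 101), (100, 100), (100, 99), (101, 99), (99, 98), (94, 93), (77, 76), (60, 60), (69, 69), (90, 89), (96, 97), (98, 99), (99, 100), (99, 99), (100, 99)]
266 349 [(103, 103), (102, 102), (103, 103), (102, 101), (104, 102), (102, 101), (104, 103), (101, 101), (96, 95), (80, 79), (62, 61), (75, 74), (95, 93), (101, 100), (102, 101), (102, 101), (100, 101), (102, 102)]
294 349 [(115, 114), (115, 115), (115, 114), (115, 115), (115, 115), (114, 113), (111, 112), (97, 98), (78, 87), (71, 91), (91, 108), (108, 119), (116, 122), (117, 125), (115, 123), (117, 125), (119, 125), (117, 124)]
297 349 [(114, 113), (114, 114), (114, 113), (114, 114), (112, 113), (110, 110), (102, 100), (86, 89), (64, 78), (69, 88), (91, 107), (109, 120), (114, 122), (117, 123), (117, 124), (116, 123), (117, 124), (115, 122)]
300 349 [(89, 88), (103, 104), (110, 110), (113, 111), (113, 113), (111, 111), (107, 107), (89, 92), (69, 83), (72, 92), (94, 111), (110, 120), (115, 123), (115, 123), (116, 123), (116, 124), (114, 121), (116, 123)]
[[-0.0506, -0.0878], [-0.0202, -0.0867], [-0.0202, -0.0859]] [[-0.02338881 -0.08751324]]
[([391.7, 237.2, 50.3, 108.4], 0.89)]
grip pred q=-.03 [[415.30625568 246.77956788]]
```

```bash
python3 -c "
from workcell import ctrl
print(ctrl.close_job())"
```

```text
the job is handed in; nothing more can be done
None
```

I handed the job in at about 32 s, but I viewed 12 pictures against your limit of 10. The plate was felt against the fence at about 5 N, its leading edge is within about 0.5 mm of the line by camera, and the bar was pressed to an estimated 7–11 N and let go. The hand-in returned no verdict, and I could not measure the bar's grip on the plate after release.

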